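# Dispense one instrument foot and nudge it onto the blue patch

### The job

Press the red plunger of the foot dispenser all the way down once and let it come back up, so that a single brass foot is ejected. Then nudge that foot sideways along the deck with the fingertips until it lies flat and wholly on the blue patch. Do not lift any foot, let no second foot come out, and leave everything else on the bench undisturbed.

Things in the scene. Friction and masses are not known exactly. Their poses are not given: they have to be found in the camera images.
- dispenser: Foot dispenser fixed to the bench. Origin on the bench under the magazine's axis, +x out of the outlet, z up. Aluminium deck, top 8 mm above the bench, x -30 to +95 mm, y -105 to +105 mm, then a step down to the bench. Behind the magazine a blue housing, x -99 to -27 mm, y -31 to +31 mm, top 50 mm above the bench, carries the red plunger at x -66 mm.
- magazine_top (a point): Centre of the open top of the clear square magazine, 48 mm above the bench on the dispenser's origin axis; 38 x 39 mm outside. It holds a stack of four feet. Its front face, at dispenser x +19 mm, has a slot through which only the lowest foot can leave.
- plunger (a joint): Travel of the red plunger, m: 0 up, 0.024 fully down. It goes straight down against a spring, about 3 N at first and 7.5 N at the bottom, then a hard stop, and springs back up when released. It drives a flat blade under the magazine, 1.9 mm per mm, that slides the lowest foot out; the foot is clear from about 0.020 on. Each full press ejects one foot.
- plunger_top (a point): Centre of the top face of the red plunger button, 36 mm in diameter; 90 mm above the bench when up, moves down as it is pressed.
- outlet (a point): Point on the deck's top face, dispenser x +44 mm, y 0: about where the centre of the foot lies after a full press. It stays there when the blade draws back.
- foot_0: The lowest foot in the magazine, the one that comes out: a brass disc 28 mm in diameter, 8 mm thick, about 30 g, with a small black rubber dot on top. Origin at the centre of its underside, z up. It slides on the deck.
- foot_1: Second foot of the stack, same make; drops to the lowest place when the plunger comes back up. Must stay in the magazine.
- foot_2: Third foot of the stack; must stay in the magazine.
- foot_3: Top foot of the stack; must stay in the magazine.
- blue_patch: Blue square, 56 x 56 mm, flush with the deck's top face (a flat marking, nothing to bump into), to one side of the outlet: its centre lies at dispenser x +44 mm and y +68 or -68 mm, changing between runs. Origin at its centre at deck height, axes along the dispenser's.
- yellow_patch: Yellow square of the same size on the other side of the outlet; not used.
- standoff: Small brass peg, 12 mm across, 28 mm tall, standing on the deck behind the outlet area at about dispenser x -15 mm, y +85 mm. Loose; leave it alone.
- screwdriver: Screwdriver, 170 mm, lying on the bench. Loose; leave it alone.
- flux_jar: Amber jar, 44 mm in diameter, 55 mm tall, on the bench. Loose; leave it alone.
- solder_spool: Metal spool, 52 mm in diameter, 44 mm tall, on the bench. Loose; leave it alone.
- tape_roll: Yellow tape roll, 84 mm in diameter, 19 mm tall, on the bench. Loose; leave it alone.
- mug: White mug, 76 mm in diameter, 90 mm tall, on the bench. Loose; leave it alone.
- parts_tray: Black open parts tray, 110 x 80 x 35 mm, on the bench. Loose; leave it alone.

How it is judged:
On the way, in this order (a step that is already met when the one before it is completed fails the run):
1. the plunger is pressed down (0.020 m or more) (value of joint plunger above 0.02 m), for 0.05 s.
2. the plunger is back up with the foot out of the magazine on the deck (value of joint plunger below 0.004 m and horizontal distance between foot_0 and dispenser above 0.033 m and height (world z) of foot_0 below 0.0105 m), for 0.1 s.
At the end, for the whole second after the job is handed in: The ejected foot lies flat on the deck and at rest (slower than 10 mm/s), wholly on the blue patch (centre within 14.5 mm of the patch's centre along each of its axes, tilt under 0.1 rad); the plunger is back up (within 4 mm) and the other three feet are still in the magazine (x of foot_0 in the frame of blue_patch between -0.0145 and 0.0145 m and y of foot_0 in the frame of blue_patch between -0.0145 and 0.0145 m and height (world z) of foot_0 between 0.006 and 0.0105 m and angle between foot_0's own z axis and vertical below 0.1 rad and linear speed of foot_0 below 0.01 m/s and value of joint plunger below 0.004 m and horizontal distance between each of foot_1, foot_2, foot_3 and dispenser below 0.008 m); the robot touches nothing.
It fails at once if a foot is lifted (more than 12 mm above where it started) (height (world z) of foot_0 above 0.02 m or height (world z) of foot_1 above 0.028 m or height (world z) of foot_2 above 0.036 m or height (world z) of foot_3 above 0.044 m).
It fails at once if a second foot comes out of the magazine (horizontal distance between any of foot_1, foot_2, foot_3 and dispenser above 0.012 m).
It fails at once if a bystander is moved more than 15 mm (distance of any of standoff, screwdriver, flux_jar, solder_spool, tape_roll, mug, parts_tray from where it was at the start of the episode above 0.015 m).
It also fails if it takes over 40 s, if anything falls off the work surface, if the arm or the gripper's body presses on something with over 40 N, if the wrist force passes 120 N, or if a joint passes its speed limit or range.

### The arm

A 7-joint arm with a two-finger parallel gripper is mounted at the origin on the work surface. World frame = base frame: x ahead of the robot, y to its left, z up, the work surface at z = 0. Lengths are in m, angles in rad, forces in N, time in s.
With the tool pointing down it reaches from about 0.425 to 0.875 m from the base axis. Payload 4.7 kg.
Tool frame: the origin (TCP) lies at the very end of the fingers, on their centre line; the grasp point (between the pads) lies 19 mm behind it; z points along the fingers, y is the line along which they close (so a half turn about z gives the same grasp; the last joint's range is limited). The gripper opens to 87 mm and grips with 3 to 60 N. Pads are 19 mm wide; open, the fingers measure 117 mm over their backs; the gripper's body (75 mm by 190 mm) begins 51 mm behind the grasp point.
Start: joints at [0.014, 0.321, -0.07, 1.45, 0.023, 1.371, -0.057], TCP at [0.65, -0, 0.223] pointing down, gripper open.
Joint ranges: [-2.86, 2.86], [-0.3, 2.09], [-1.38, 1.24], [0.06, 2.45], [-1.56, 4.7], [0.09, 2.05], [-2.69, 2.69]. Speed limits (rad/s): [2.57, 2.57, 3.14, 3.14, 3.14, 3.14, 3.14].

### API

Orientations are given as a rotation vector (axis times angle).
In Python, from bench import get_state, get_image, get_calibration, close_job gives the robot as it stands.
- The arm moves only by the shell command python3 -m crank 'ROWS' [FORCE]. ROWS is JSON, a list of rows, each a list of 5 numbers: the opening, from 0 (shut) to 1 (fully open), then the shift along the world's x, y, z in units of 0.2 m (1.0 is 0.2 m), then the turn about the world's z in units of 2 pi rad (1.0 is 2 pi rad). A call has 1 to 5 rows; each row is the pose to reach, as a shift and turn from the pose commanded when the call began, turning the shorter way round; what a row does not reach only later rows make up. A row lasts 1/8 s, in which the tool goes at most 62.5 mm and 10.7 degrees, less where a joint would pass 70% of its speed; a pose out of reach is approached as far as the arm can. A call with a number of a shift or a turn outside -1 to 1 is refused whole. A call with a gripper value outside its range is refused whole. The fingers move at their own pace and stop on an object; FORCE is the grip in N (left out, the last holds). Time passes only in rows, so rows that repeat a pose let the fingers close. It gives the time, the measured TCP pose, the force, the opening and the grip force at its end, in the units of the state.
- get_state(): the state, without advancing time (a new reading comes with each control period).
- get_image(name): name is "scene" or "side" or "wrist"; returns the picture (400x640x3 uint8, red, green, blue); there is no depth.
- get_calibration(name): a dict with "fovy" (degrees; the focal length in pixels is half the picture's height over the tangent of half this angle, whatever the lens; pixels are square), "cx", "cy" (the principal point, pixels), "R" (3x3) and "t" (3): a world point X has camera coordinates R X + t. Camera axes: x right, y down, z forward; pixel columns grow to the right and rows downward; lengths in m; the calibration is good to about 2 mm. A picture is of the moment at which its call begins: read the wrist's pose just before it. get_calibration takes no time and is no camera call; for the wrist camera it gives the pose at the moment of the call.
- close_job(): hands the job in; it is judged then, once.
The state is a dict: "time": time; "joint_positions": joint angles; "qd": joint speeds; "joint_torque": joint torques, N m; "position": TCP position; "tool_rot": TCP orientation; "ft_force": force on the tool from outside, world axes, zero at the start; "torque": the same for the moment, N m; "grip_width": opening from 0.0 (shut) to 1.0 (fully open); "grip_force": force on a finger pad.
Only numpy, scipy, OpenCV 4.12 (cv2) and the standard library are available. Lean on these libraries where they do the work, as an engineer would, in place of code of your own. Each camera call takes 0.05 s, during which the arm holds its last target. There are 200 camera calls.

## Working session

There is one attempt and no reset: what is moved stays moved. The work goes in short steps, Python scripts to look and compute and a shell command to move; the robot and the scene stay as the last step left them, time stands still between calls to the robot, and variables do not carry over. Pictures are saved under pics/ and viewed, at most 10 in all, crops included, and the job is handed in when it is done.

```bash
mkdir -p pics
cat > h.py <<'E'
import numpy as np, cv2
from bench import *
def ray(c,u,v,z):
    f=200/np.tan(np.radians(c["fovy"])/2); R=np.array(c["R"]);t=np.array(c["t"])
    o=-R.T@t; d=R.T@np.array([(u-c["cx"])/f,(v-c["cy"])/f,1]); return o+d*(z-o[2])/d[2]
def proj(c,X):
    f=200/np.tan(np.radians(c["fovy"])/2); p=np.array(c["R"])@np.array(X)+np.array(c["t"]); return p[:2]/p[2]*f+[c["cx"],c["cy"]]
def snap(n,fn):
    c=get_calibration(n); im=get_image(n); cv2.imwrite("pics/"+fn,im[:,:,::-1]); return c,im
E
python3 - <<'E'
from h import *
for n in("scene","wrist"):
    c,im=snap(n,n+"0.png"); print(n,c)
print(get_state())
E
```

```text
scene {'fovy': 44.668004539948704, 'cx': 313.82529423572595, 'cy': 193.73312396764354, 'R': array([[-0.76276538,  0.64657411,  0.01144106],
       [ 0.53768137,  0.64393536, -0.54428485],
       [-0.35928779, -0.40900999, -0.83882245]]), 't': array([ 0.40949879, -0.27644533,  1.45945969])}
wrist {'fovy': 64.0282290991791, 'cx': 317.14816879365026, 'cy': 196.5884768540564, 'R': array([[ 9.99999319e-01,  6.51259576e-04, -9.68626935e-04],
       [ 9.06700275e-04, -9.56026337e-01,  2.93279424e-01],
       [-7.35031826e-04, -2.93280103e-01, -9.56026276e-01]]), 't': array([-0.64861892, -0.03649558,  0.39029693])}
{'time': 0.1, 'joint_positions': array([ 0.01410423,  0.32172108, -0.07005639,  1.45157222,  0.02259074,
        1.37081252, -0.05688725]), 'qd': array([ 0.00106686, -0.00441704,  0.00034222, -0.00258434,  0.00138589,
       -0.00266154, -0.00045475]), 'joint_torque': array([ 1.37795760e-04, -4.92569017e+01, -4.06077392e-01, -3.13399816e+01,
       -6.42974046e-02,  3.95253638e-02,  6.49213871e-05]), 'position': array([ 6.49490947e-01, -6.62501545e-05,  2.21579074e-01]), 'tool_rot': array([-2.22061752e+00, -2.22063542e+00,  2.02050678e-03]), 'ft_force': array([ 0.21876653, -0.46154212, -0.1686874 ]), 'torque': array([ 0.02030523, -0.04310121,  0.04570796]), 'grip_force': 0.0, 'grip_width': 1.0036067532249953}
```

View pics/scene0.png

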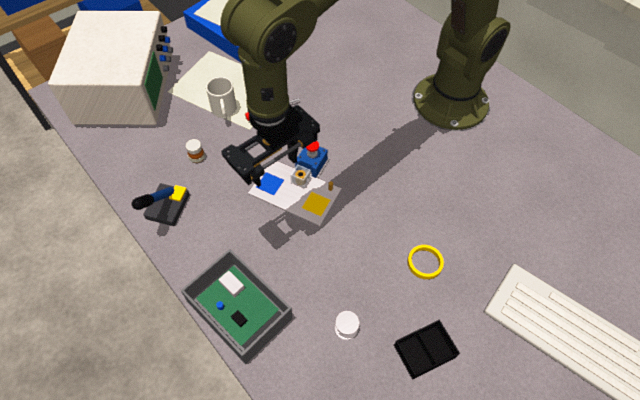

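View pics/wrist0.png

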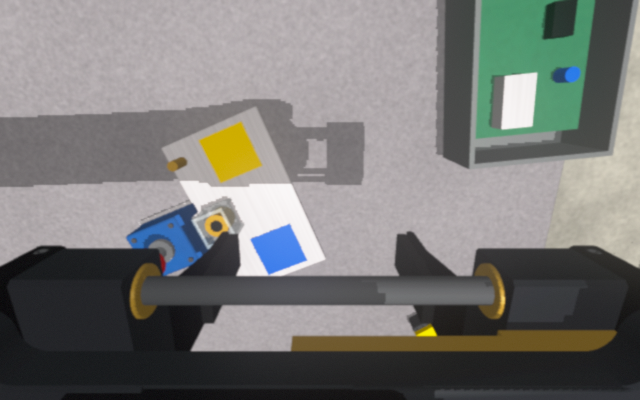

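```bash
cat > loc.py <<'E'
from h import *
im=cv2.imread("pics/wrist0.png"); c=get_calibration("wrist"); hsv=cv2.cvtColor(im,cv2.COLOR_BGR2HSV)
def comps(lo,hi,mn=300):
    n,l,s,ce=cv2.connectedComponentsWithStats(cv2.inRange(hsv,lo,hi))
    return [(s[i],ce[i],(l==i).astype(np.uint8)) for i in range(1,n) if s[i][4]>mn]
def rect(m):
    k=cv2.findContours(m,cv2.RETR_EXTERNAL,cv2.CHAIN_APPROX_NONE)[0]; k=max(k,key=cv2.contourArea)[:,0]
    P=np.array([ray(c,u,v,.008)[:2] for u,v in k]); return cv2.minAreaRect((P*1000).astype(np.float32))
for nm,lo,hi in(("Y",(20,150,80),(32,255,255)),("B",(100,150,80),(125,255,255))):
    for s,ce,m in comps(lo,hi): print(nm,s,ce.round(1),rect(m))
E
python3 loc.py
```

```text
Y [ 200  122   61   60 2152] [230.1 151.9] ((546.156982421875, 18.94790267944336), (54.62637710571289, 54.82005310058594), 22.547155380249023)
Y [130 264  30  55 745] [140.6 292.2] ((413.7725524902344, -170.49288940429688), (88.34583282470703, 35.29008102416992), 75.69369506835938)
Y [481 270  24  49 431] [496.4 301.2] ((892.5289306640625, -174.5653839111328), (72.74857330322266, 31.86907196044922), 81.50465393066406)
Y [ 324  324  292   27 4537] [486.  341.4] ((864.0840454101562, -243.43519592285156), (410.7886047363281, 44.56214904785156), 0.08008231967687607)
B [ 127  214   76   62 1745] [167.9 241.1] ((452.6836853027344, -102.4501953125), (78.74922180175781, 72.0167236328125), 22.806270599365234)
B [ 252  225   54   49 1534] [278.3 249. ] ((598.6538696289062, -106.68045043945312), (53.05464172363281, 53.29000473022461), 22.623239517211914)
```

```bash
python3 - <<'E'
from h import *
c=get_calibration("scene")
for n,u,v,z in(("mug",225,112,0),("jar",195,158,0),("screwtip",183,192,.02),("scr2",135,203,.02),("plunger",312,146,.09)): print(n,ray(c,u,v,z).round(3))
E
python3 -m crank '[[0,-0.3,-0.15,-0.1,-0.0297],[0,-0.6,-0.3,-0.2,-0.0594],[0,-0.89,-0.43,-0.3,-0.089],[0,-0.89,-0.43,-0.4,-0.1187],[0,-0.89,-0.43,-0.45,-0.148]]' 20
```

```text
mug [ 0.543 -0.396  0.   ]
jar [ 0.702 -0.309  0.   ]
screwtip [ 0.79  -0.221  0.02 ]
scr2 [ 0.901 -0.27   0.02 ]
plunger [ 0.475 -0.081  0.09 ]
time: 0.72
position: [0.4692, -0.087, 0.1309]
tool_rot: [-2.985, -0.977, 0.004]
ft_force: [0.5, 0.5, -0.2]
grip_width: 0.513
grip_force: 0.0
```

```bash
python3 -m crank '[[0,0.008,0.004,0,-0.02],[0,0.008,0.004,0,-0.039],[0,0.008,0.004,-0.1,-0.039],[0,0.008,0.004,-0.15,-0.039],[0,0.008,0.004,-0.15,-0.039]]' 20
python3 - <<'E'
from h import *
snap("side","side1.png"); print(get_state()["position"])
E
```

```text
time: 1.35
position: [0.4727, -0.0851, 0.1016]
tool_rot: [-3.08, -0.618, 0.003]
ft_force: [-0.6, -0.3, 0.1]
grip_width: 0.022
grip_force: 0.0
[ 0.47333286 -0.08520965  0.10235567]
```

View pics/side1.png

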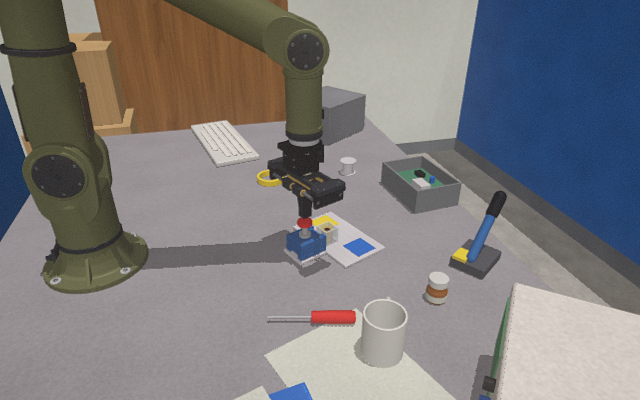

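The side view shows the shut fingertips centred just above the red plunger (305,222), with nothing in the way. I press now.

```bash
python3 -m crank '[[0,0,0,-0.06,0],[0,0,0,-0.11,0],[0,0,0,-0.15,0],[0,0,0,-0.175,0],[0,0,0,-0.18,0]]'; python3 -m crank '[[0,0,0,0,0],[0,0,0,0,0]]'
```

```text
time: 2.02
position: [0.4748, -0.0854, 0.0674]
tool_rot: [3.079, 0.618, 0.003]
ft_force: [-1.3, 0.9, 8.7]
grip_width: 0.005
grip_force: 3.9
time: 2.28
position: [0.4748, -0.0853, 0.0675]
tool_rot: [3.079, 0.618, 0.004]
ft_force: [0.3, -0.0, 6.4]
grip_width: 0.005
grip_force: 3.4
```

```bash
python3 -m crank '[[0,0,0,-0.008,0],[0,0,0,-0.015,0],[0,0,0,-0.015,0]]'; python3 -m crank '[[0,0,0,0.05,0],[0,0,0,0.1,0],[0,0,0,0.2,0],[0,0,0,0.35,0],[0,0,0,0.5,0]]'
python3 - <<'E'
from h import *
c,im=snap("wrist","wrist2.png")
E
```

```text
time: 2.65
position: [0.4749, -0.0854, 0.0663]
tool_rot: [3.08, 0.618, 0.003]
ft_force: [-5.2, 0.9, 19.5]
grip_width: 0.004
grip_force: 9.7
time: 3.28
position: [0.4727, -0.0851, 0.1636]
tool_rot: [-3.08, -0.618, 0.003]
ft_force: [0.6, -0.3, -0.3]
grip_width: 0.006
grip_force: 0.0
```

View pics/wrist2.png

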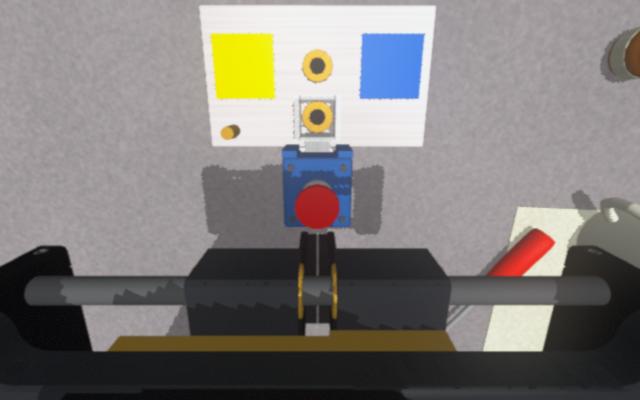

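The foot is out at (317,66), between the yellow patch (left) and the blue patch (right), and the plunger is back up at (317,207). I measure foot and patches in this view.

```bash
cat > m.py <<'E'
from h import *
import sys
c,im=snap("wrist",sys.argv[1]); hsv=cv2.cvtColor(im,cv2.COLOR_RGB2HSV)
def best(lo,hi,z,mn,mx):
    m=cv2.inRange(hsv,lo,hi); n,l,s,ce=cv2.connectedComponentsWithStats(m); out=[]
    for i in range(1,n):
        if mn<s[i][4]<mx and s[i][1]<240:
            x,y,w,h=s[i][:4]; out.append((ce[i].round(1),s[i][2:5],ray(c,*ce[i],z)[:2].round(4),(ray(c,x+(w-1)/2,y+(h-1)/2,z)[:2]).round(4)))
    return out
print("blue",*best((100,120,80),(125,255,255),.008,1500,20000),sep="\n ")
print("yellow",*best((26,150,80),(33,255,255),.008,1500,20000),sep="\n ")
print("brass",*best((10,120,80),(25,255,255),.016,150,2500),sep="\n ")
s=get_state();print(s["position"],s["tool_rot"])
E
python3 m.py w3.png
```

```text
blue
 (array([387.5,  69.7]), array([  62,   63, 3654], dtype=int32), array([ 0.5995, -0.1062]), array([ 0.5996, -0.1072]))
 (array([315.6, 182.5]), array([  69,   75, 2690], dtype=int32), array([ 0.4726, -0.0859]), array([ 0.4649, -0.0884]))
yellow
 (array([242.6,  69.7]), array([  62,   63, 3673], dtype=int32), array([0.5469, 0.0194]), array([0.5463, 0.0202]))
brass
 (array([629.7,  58.2]), array([ 23,  49, 834], dtype=int32), array([ 0.6922, -0.304 ]), array([ 0.6931, -0.3014]))
 (array([315. ,  69.9]), array([ 29,  31, 490], dtype=int32), array([ 0.5724, -0.0437]), array([ 0.5723, -0.0437]))
 (array([315.2, 119.5]), array([ 29,  30, 511], dtype=int32), array([ 0.5316, -0.0608]), array([ 0.5315, -0.0607]))
[ 0.4753069  -0.08543331  0.16632576] [3.07875116 0.6174361  0.00719868]
```

```bash
python3 -m crank '[[0,0.15,0.15,0,0],[0,0.3,0.3,0,0],[0,0.4,0.416,0,0],[0,0.4,0.416,-0.3,0],[0,0.4,0.416,-0.5,0]]'; python3 -m crank '[[0,0,0,0,0],[0,0,0,0,0]]'
```

```text
time: 4.0
position: [0.5515, -0.0016, 0.0598]
tool_rot: [-3.079, -0.619, 0.007]
ft_force: [-0.3, 0.4, 0.0]
grip_width: 0.008
grip_force: 0.0
time: 4.25
position: [0.5542, -0.0021, 0.0645]
tool_rot: [3.08, 0.617, 0.001]
ft_force: [-0.2, -0.1, 0.0]
grip_width: 0.007
grip_force: 0.0
```

```bash
python3 -m crank '[[0,0.004,0,-0.1,0],[0,0.004,0,-0.17,0],[0,0.004,0,-0.22,0],[0,0.004,0,-0.245,0],[0,0.004,0,-0.255,0]]'; python3 -m crank '[[0,0,0,0,0],[0,0,0,0,0]]'
```

```text
time: 4.88
position: [0.5546, -0.002, 0.0126]
tool_rot: [3.08, 0.618, 0.0]
ft_force: [-0.6, -0.3, 0.2]
grip_width: 0.008
grip_force: 0.0
time: 5.12
position: [0.5547, -0.002, 0.0129]
tool_rot: [3.08, 0.618, 0.001]
ft_force: [-0.4, -0.6, -0.4]
grip_width: 0.006
grip_force: 0.0
```

```bash
python3 -m crank '[[0,0.02,-0.048,0,0],[0,0.042,-0.1,0,0],[0,0.064,-0.152,0,0],[0,0.085,-0.204,0,0],[0,0.1,-0.24,0,0]]'; python3 -m crank '[[0,0.01,-0.024,0,0],[0,0.016,-0.037,0,0],[0,0.016,-0.037,0,0]]'; python3 m.py w4.png
```

```text
time: 5.75
position: [0.5747, -0.0512, 0.0126]
tool_rot: [3.08, 0.616, -0.0]
ft_force: [0.2, 0.9, 0.1]
grip_width: 0.006
grip_force: 0.2
time: 6.12
position: [0.5776, -0.0574, 0.0126]
tool_rot: [3.08, 0.618, -0.0]
ft_force: [-0.2, 0.5, 0.6]
grip_width: 0.008
grip_force: 0.0
blue
 (array([419. , 225.2]), array([ 103,   78, 5064], dtype=int32), array([ 0.6109, -0.1057]), array([ 0.6037, -0.1063]))
yellow
brass
 (array([359.4, 237. ]), array([ 48,  23, 704], dtype=int32), array([ 0.5944, -0.0754]), array([ 0.5944, -0.0755]))
[ 0.57756392 -0.05725294  0.01253619] [ 3.08013014e+00  6.18153086e-01 -1.68094546e-04]
```

View pics/w4.png

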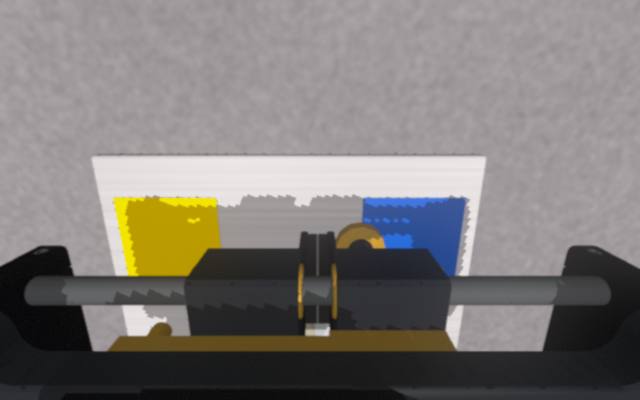

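The foot (ring centred near (360,246)) sits against the right-hand finger and is entering the blue patch. It has about 29 mm to go along the same line, so I push that far, back off and check.

```bash
python3 -m crank '[[0,0.016,-0.038,0,0],[0,0.032,-0.076,0,0],[0,0.044,-0.105,0,0],[0,0.052,-0.124,0,0],[0,0.056,-0.134,0,0]]'; python3 -m crank '[[0,0,0,0,0],[0,-0.01,0.024,0,0],[0,-0.04,0.1,0,0],[0,-0.04,0.1,0.3,0],[0,-0.1,0.1,0.6,0]]';python3 -m crank '[[0,-0.3,0,0.1,0],[0,-0.4,-0.1,0.2,0],[0,-0.4,-0.1,0.2,0],[0,-0.4,-0.1,0.2,0]]'; python3 m.py w5.png
```

```text
time: 6.8
position: [0.5889, -0.0845, 0.0126]
tool_rot: [-3.08, -0.617, 0.0]
ft_force: [-1.2, 0.4, -0.2]
grip_width: 0.006
grip_force: 0.2
time: 7.42
position: [0.5681, -0.0621, 0.1333]
tool_rot: [-3.079, -0.621, 0.002]
ft_force: [1.2, -0.3, 0.6]
grip_width: 0.005
grip_force: 0.0
time: 7.92
position: [0.489, -0.0829, 0.1723]
tool_rot: [-3.079, -0.62, -0.001]
ft_force: [-0.4, 0.1, -0.0]
grip_width: 0.008
grip_force: 0.0
blue
 (array([383.2,  84.9]), array([  60,   61, 2598], dtype=int32), array([ 0.5992, -0.1061]), array([ 0.5997, -0.1073]))
 (array([313. , 195.5]), array([  67,   71, 2313], dtype=int32), array([ 0.4704, -0.0865]), array([ 0.4632, -0.0883]))
yellow
 (array([242. ,  84.4]), array([  60,   61, 3418], dtype=int32), array([0.547 , 0.0194]), array([0.5463, 0.0197]))
brass
 (array([621.8,  72.2]), array([ 32,  49, 861], dtype=int32), array([ 0.6944, -0.3045]), array([ 0.6959, -0.3053]))
 (array([383.9,  85.4]), array([ 28,  29, 450], dtype=int32), array([ 0.5983, -0.1056]), array([ 0.5988, -0.1059]))
 (array([312.7, 133.5]), array([ 28,  29, 475], dtype=int32), array([ 0.5311, -0.061 ]), array([ 0.5306, -0.061 ]))
[ 0.48898236 -0.08277739  0.17186544] [-3.07908300e+00 -6.20271238e-01  1.03866214e-03]
```

View pics/w5.png

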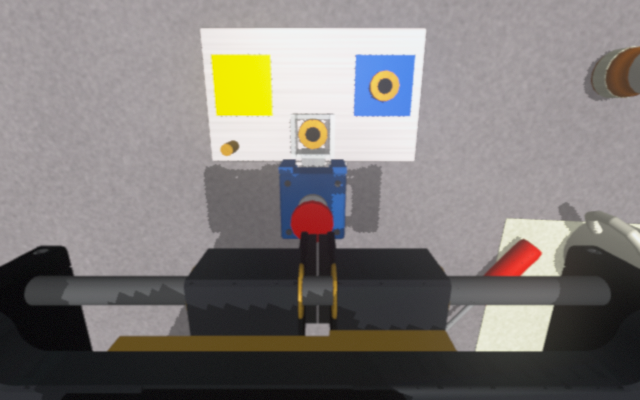

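The foot at (384,85) lies about 1 mm from the blue patch's centre. The stack is still in the magazine, the plunger is up, the standoff is in place, and the tool is clear at z 0.17.

```bash
python3 -c "
from bench import *
print(close_job())"
```

```text
the job is handed in; nothing more can be done
None
```

I pressed the plunger fully once and it came back up, ejecting one foot; I then nudged that foot to about 1 mm from the blue patch's centre, the other feet stayed in the magazine, and the job is handed in (no verdict was returned).

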